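# Close up the little desk cabinet

## Task

Close up the low wooden cabinet on the desk: with the fingertips push both of its open drawers fully home, and only then push its side-hinged door fully shut over them. Just push, grasp nothing, and leave the things standing on and around the cabinet where they are.

Things in the scene. Friction and masses are not known exactly. Their poses are not given: they have to be found in the camera images.
- cabinet: Low wooden cabinet fixed to the desk, 120 mm deep (x), 170 mm wide (y), 76 mm high. Origin at the centre of its underside on the desk; its own -x is the way its open front faces (the front edges lie at x = -60 mm), its +y is the side of the door's hinge, z up. A fixed monitor stand, 153 mm high, stands to the left of it: its right side is at world y = 0.34 and it reaches from x = 0.46 back.
- drawer_left_front (a point): Centre of the outer face of the drawer on the hinge (+y) side, 40 mm above the desk; moves with the drawer. The flat front is 73 mm wide and 52 mm high (13.5 to 65.5 mm above the desk), with a notch 24 mm wide and 10 mm deep in the middle of its top edge. Axes as the cabinet's: the drawer goes in along +x. Fully home, the face lies 2 mm behind the cabinet's front edges, between sides, bottom and top 8 mm thick. A few paper cards stand in it, part of the drawer.
- drawer_right_front (a point): The same point of the other, equal drawer (-y side), right beside the first with a 4 mm gap and no wall between.
- drawer_left (a joint): How far the +y drawer is open, m: 0 fully home (a hard stop), 0.080 fully out. Slides with about 1 N of friction (plus 4 N per m/s) and stays where it is left.
- drawer_right (a joint): The same for the -y drawer.
- door_hinge (a point): On the door's vertical hinge axis, 40 mm above the desk, at the cabinet's front edge on its +y side. Turns with the door: axes as door_face.
- door_face (a point): Point on the door's outer face, 125 mm from the hinge axis and 40 mm above the desk; moves with the door. The door is a plain board without handle, 170 mm wide, 68 mm high (6 to 74 mm above the desk), 12 mm thick. Axes turn with the door: -x is straight out of the outer face (push along +x to close), -y runs from the hinge to the free edge, which is 45 mm beyond this point, z up; the hinge axis lies 13 mm behind the outer face.
- door (a joint): Door angle, rad: 0 shut against the cabinet's front edges (a hard stop), 1.57 standing straight out in front, 1.95 the most. From shut it opens by turning about -z (clockwise seen from above). Has about 0.06 N m of friction (plus 0.03 N m s/rad) and stays where it is left.
- sticky_block: Square block of plain note paper, 76x77x18 mm, lying on top of the cabinet; bystander. Origin at the centre of its underside.
- staple_box: Small closed dark grey box with a pale panel on top, 38x60x22 mm, lying on top of the cabinet; bystander. Origin at the centre of its underside.
- tape_measure: Rounded beige tape measure, 32x63x54 mm, standing on the desk to the right of the cabinet; bystander. Origin at the centre of its underside.
- tape_roll: Roll of packing tape lying flat, 96 mm across, 48 mm high, on the desk to the right; bystander. Origin at the centre of its underside.

How it is judged:
By the outcome, as a careful person would: the job done as asked, in the order asked, and still so for the second after the job is handed in, with the robot touching nothing.
It also fails if it takes over 58 s, if anything falls off the work surface, if the arm or the gripper's body presses on something with over 40 N, if the wrist force passes 120 N, or if a joint passes its speed limit or range.

## Robot

A 7-joint arm with a two-finger parallel gripper is mounted at the origin on the work surface; the furniture and walls round the work are solid. World frame = base frame: x ahead of the robot, y to its left, z up, the work surface at z = 0. Lengths are in m, angles in rad, forces in N, time in s.
With the tool pointing down it reaches from about 0.425 to 0.875 m from the base axis. Payload 4.7 kg.
Tool frame: the origin (TCP) lies at the very end of the fingers, on their centre line; the grasp point (between the pads) lies ctrl.grasp_offset behind it (ctrl.grasp_offset is the distance from the TCP to the grasp point, in m); z points along the fingers, y is the direction in which the jaws open and shut (so a half turn about z gives the same grasp; the last joint's range is limited). The gripper opens to 87 mm and grips with 3 to 60 N. Pads are 19 mm wide; open, the fingers measure 117 mm over their backs; the gripper's body (75 mm by 190 mm) begins 51 mm behind the grasp point.
Start: joints at [1.117, 0.321, -0.07, 1.45, 0.023, 1.371, -0.057], TCP at [0.293, -0.58, 0.223] pointing down, gripper open.
Joint ranges: [-2.86, 2.86], [-0.3, 2.09], [-1.38, 1.24], [0.06, 2.45], [-1.56, 4.7], [0.09, 2.05], [-2.69, 2.69]. Speed limits (rad/s): [2.57, 2.57, 3.14, 3.14, 3.14, 3.14, 3.14].

## Interface

Orientations are given as a rotation vector (axis times angle).
In Python, from bench import ctrl gives the robot as it stands.
- The arm moves only by the tool step_arm, never from a script. Its argument "plan" is a list of rows, each an object of numbers: "x", "y", "z": the shift along the tool's x, y, z in m; "wx", "wy", "wz": the turn, a rotation vector about the tool's x, y, z in degrees; "jaw": the closure, from -1 (fully open) to 1 (shut). In form: [{"x": .., "y": .., "z": .., "wx": .., "wy": .., "wz": .., "jaw": ..}, ...]. A call has 1 to 20 rows; each row is the pose to reach, as a shift and turn from the pose commanded when the call began, along the tool's axes at that moment; what a row does not reach only later rows make up. A row lasts 1/10 s, in which the tool goes at most 50 mm and 8.59 degrees, less where a joint would pass 70% of its speed; a pose out of reach is approached as far as the arm can. A call with a gripper value outside its range is refused whole. The fingers move at their own pace and stop on an object; "newtons" is the grip in N (left out, the last holds). Time passes only in rows, so rows that repeat a pose let the fingers close. It gives the time, the measured TCP pose, the force and the opening at its end, in the units of the state.
- ctrl.get_state(): the state, without advancing time (a new reading comes with each control period).
- ctrl.get_image(name): name is "scene" or "top" or "wrist"; returns the picture (400x640x3 uint8, blue, green, red); there is no depth.
- ctrl.camera_params(name): a dict with "camera_matrix" (3x3 intrinsics, pixels), "rvec" (rotation vector, rad) and "tvec" (3), from world to camera coordinates, as OpenCV has them; the wrist camera has in their place "tool_from_camera" (4x4, takes a point from camera to tool coordinates, whose origin is the TCP and whose axes are the flange's). Camera axes: x right, y down, z forward; pixel columns grow to the right and rows downward; lengths in m; the calibration is good to about 2 mm. A picture is of the moment at which its call begins: read the wrist's pose just before it. camera_params takes no time and is no camera call.
- ctrl.close_job(): hands the job in, once; it reports no verdict.
The state is a dict: "time": time; "joint_positions": joint angles; "qd": joint speeds; "joint_torque": joint torques, N m; "position": TCP position; "tool_rot": TCP orientation; "ft_force": force on the tool from outside, world axes, zero at the start; "torque": the same for the moment, N m; "grip_width": opening from 0.0 (shut) to 1.0 (fully open).
Only numpy, scipy, OpenCV 4.12 (cv2) and the standard library are available. Lean on these libraries where they do the work, as an engineer would, in place of code of your own. Each camera call takes 0.05 s, during which the arm holds its last target. There are 200 camera calls.

## Working session

There is one attempt and no reset: what is moved stays moved. The work goes in short steps, Python scripts to look and compute and a tool call to move; the robot and the scene stay as the last step left them, time stands still between calls to the robot, and variables do not carry over. Pictures are saved under pics/ and viewed, about 8 in all and at most 12, crops included, and the job is handed in when it is done.

Besides the shell and the picture viewer there is one more tool, called after "Request:" by a JSON object that holds its "method" and its "body", one argument or row to a line. step_arm: Moves the arm, as the interface text tells. Its arguments: {"type":"object","properties":{"plan":{"type":"array"},"newtons":{"type":"number"}},"required":["plan"]}

```bash
mkdir -p pics; python3 - <<'E'
from bench import ctrl
import cv2
s=ctrl.get_state();print(s, ctrl.grasp_offset)
for n in("scene","top"):
    cv2.imwrite(f"pics/{n}0.png",ctrl.get_image(n));print(n,ctrl.camera_params(n))
E
```

```text
{'time': 0.0, 'joint_positions': array([ 1.11705836,  0.32184882, -0.07006432,  1.45169168,  0.02259585,
        1.37078368, -0.05689332]), 'qd': array([-0.00052483,  0.00262165,  0.00041871, -0.00173667, -0.00127482,
        0.00111336, -0.00146514]), 'joint_torque': array([ 1.97641348e-04, -4.91286671e+01, -4.03918996e-01, -3.12523556e+01,
       -6.40179170e-02,  4.38633654e-02,  1.53551978e-04]), 'position': array([ 0.29281592, -0.57968381,  0.2214362 ]), 'tool_rot': array([-3.05421117e+00, -7.27788663e-01,  8.60488428e-04]), 'ft_force': array([ 0.17826663,  0.37700782, -0.50884216]), 'torque': array([ 0.03619844, -0.00525405, -0.04201719]), 'grip_width': 1.0004751319263496} 0.0187
scene {'camera_matrix': array([[513.19459398,   0.        , 315.09374912],
       [  0.        , 513.19459398, 196.19404611],
       [  0.        ,   0.        ,   1.        ]]), 'rvec': array([ 0.85228593, -2.75805179,  0.74232576]), 'tvec': array([0.37545882, 0.37230724, 0.9208246 ])}
top {'camera_matrix': array([[450.71542758,   0.        , 315.48209598],
       [  0.        , 450.71542758, 197.42281228],
       [  0.        ,   0.        ,   1.        ]]), 'rvec': array([ 1.63770663, -2.50692111,  0.29883042]), 'tvec': array([0.13851505, 0.50348709, 1.03550673])}
```

View pics/scene0.png

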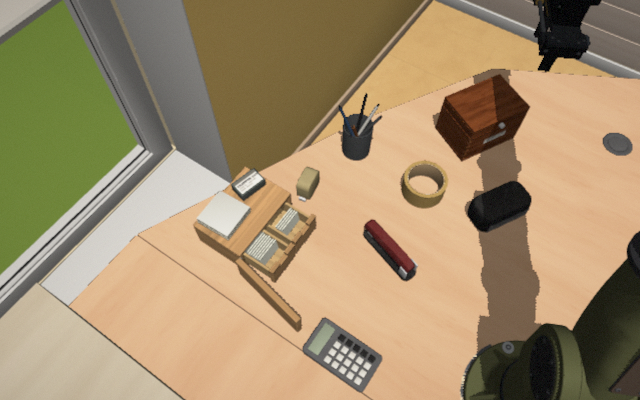

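View pics/top0.png

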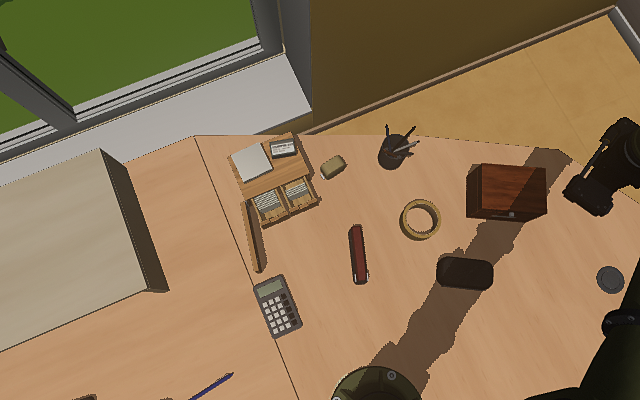

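The scene view shows the cabinet near (245,225), with its drawers at (265,250) and (290,220) and its door running from (240,262) to (300,325). In the top view the door runs from (247,200) to (260,270), and the drawer fronts are near (275,220) and (305,205). I'll enlarge both views to measure from them.

```bash
cat > h.py <<'E'
import numpy as np, cv2
from bench import ctrl
def ray(n,u,v):
    p=ctrl.camera_params(n);R=cv2.Rodrigues(p["rvec"])[0];t=p["tvec"]
    d=R.T@np.linalg.inv(p["camera_matrix"])@[u,v,1]
    return -R.T@t,d
def onz(n,u,v,z):
    c,d=ray(n,u,v);return c+d*(z-c[2])/d[2]
def proj(n,P):
    p=ctrl.camera_params(n);return cv2.projectPoints(np.float64(P).reshape(-1,1,3),p["rvec"],p["tvec"],p["camera_matrix"],None)[0][:,0]
E
python3 - <<'E'
import cv2
a=cv2.imread("pics/top0.png")[125:285,220:340];b=cv2.imread("pics/scene0.png")[160:335,185:325]
cv2.imwrite("pics/topc.png",cv2.resize(a[:120],None,fx=5,fy=5,interpolation=cv2.INTER_CUBIC))
cv2.imwrite("pics/topd.png",cv2.resize(a,None,fx=3.75,fy=3.75,interpolation=cv2.INTER_CUBIC))
from h import *
for u,v in((230,165),(295,133),(320,200),(260,272)):print(onz("top",u,v,.075))
E
```

```text
[0.67207704 0.08439939 0.075     ]
[ 0.68488137 -0.0936176   0.075     ]
[ 0.50331084 -0.08141832  0.075     ]
[0.40278692 0.11420313 0.075     ]
```

View pics/topd.png

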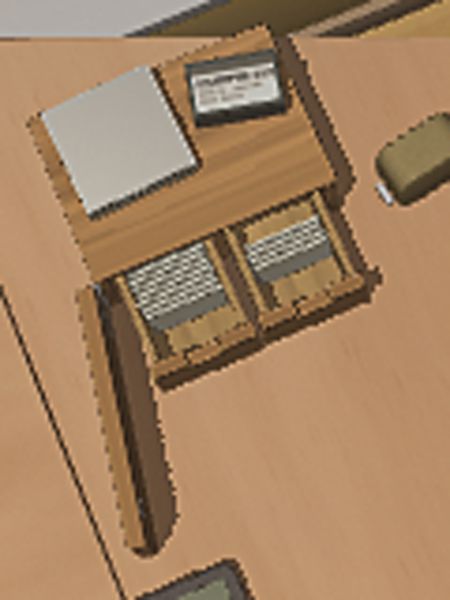

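The crop shows the cabinet top's corners at (32,122), (268,27), (338,183) and (97,283). The door runs from (88,288) to (143,550), and the drawer fronts from (157,378) to (368,290).

```bash
python3 - <<'E'
from h import *
print("cam",ray("top",0,0)[0],ray("scene",0,0)[0])
f=lambda u,v,z:onz("top",u/3.75+220-.4,v/3.75+125-.4,z)
C=np.array([f(*p,.076) for p in((32,122),(268,27),(338,183),(97,283))])
print(C.round(4));bl,br,fr,fl=C[:,:2]
print("sizes",*[np.linalg.norm(a-b).round(4) for a,b in((bl,br),(fl,fr),(bl,fl),(br,fr))])
ya=(bl-br)/np.linalg.norm(bl-br)+(fl-fr)/np.linalg.norm(fl-fr);yaw=np.arctan2(-ya[0],ya[1])
xa=(bl-fl)+(br-fr);print("yaw",yaw,np.arctan2(xa[1],xa[0]))
yaw=(yaw+np.arctan2(xa[1],xa[0]))/2
o=C[:,:2].mean(0);print("centre",o,"yaw",yaw)
R=np.array([[np.cos(yaw),-np.sin(yaw)],[np.sin(yaw),np.cos(yaw)]])
for n,p,z in(("dl L",(153,370),.0655),("dl R",(256,328),.0655),("dr R",(366,283),.0655),("hinge",(80,290),.074),("free out",(128,545),.074),("free in",(148,545),.074),("hinge in",(97,285),.074)):
    w=f(*p,z);print(n,w.round(4),(R.T@(w[:2]-o)).round(4))
# overlay
def W(p):p=np.atleast_2d(p);return np.c_[p[:,:2]@R.T+o,p[:,2]]
for n in("top","scene"):
    im=cv2.imread(f"pics/{n}0.png")
    box=np.array([[x,y,z] for z in(0,.076) for x,y in((-.06,-.085),(.06,-.085),(.06,.085),(-.06,.085))])
    print(n,proj(n,W(box)).round(0).tolist())
E
```

```text
cam [0.27834988 0.02643834 1.1255142 ] [0.2236496  0.32591874 0.98552411]
[[ 0.6924  0.0813  0.076 ]
 [ 0.6914 -0.0858  0.076 ]
 [ 0.5738 -0.0853  0.076 ]
 [ 0.5747  0.0821  0.076 ]]
sizes 0.1671 0.1674 0.1177 0.1175
yaw -0.005620015412129845 -0.005875002940434545
centre [ 0.63307143 -0.00192689] yaw -0.005747509176282195
dl L [0.5103 0.071  0.0655] [-0.1232  0.0722]
dl R [5.091e-01 3.000e-04 6.550e-02] [-0.124   0.0015]
dr R [ 0.5079 -0.0761  0.0655] [-0.1247 -0.0749]
hinge [0.5753 0.0939 0.074 ] [-0.0583  0.0955]
free out [0.4131 0.1258 0.074 ] [-0.2207  0.1264]
free in [0.4082 0.1145 0.074 ] [-0.2256  0.1151]
hinge in [0.574  0.0827 0.074 ] [-0.0595  0.0843]
top [[311.0, 182.0], [293.0, 142.0], [233.0, 166.0], [250.0, 208.0], [310.0, 174.0], [291.0, 131.0], [227.0, 157.0], [245.0, 201.0]]
scene [[293.0, 211.0], [250.0, 184.0], [200.0, 241.0], [245.0, 271.0], [292.0, 193.0], [246.0, 166.0], [193.0, 224.0], [240.0, 256.0]]
```

The sizes agree with those given (167×118 mm against 170×120), so the measurements hold. The cabinet is centred at (0.633, -0.002) with yaw ≈ 0. Both drawer faces are at x≈0.509, about 65 mm open, and the door is at about 1.76 rad. I'll push both drawers at once, one finger on each. The tool will be tilted 12° so the fingertips can reach under the cabinet's top board.

```bash
cat >> h.py <<'E'
from scipy.spatial.transform import Rotation as Ro
def rel(pos,tilt=0,yaw=0):
    """row values (m, deg) from the present pose to TCP pos, tip leaning forward by tilt"""
    s=ctrl.get_state();R0=Ro.from_rotvec(s["tool_rot"])
    t=np.radians(tilt);M=np.array([[np.cos(t),0,np.sin(t)],[0,-1,0],[np.sin(t),0,-np.cos(t)]])
    R1=Ro.from_euler("z",yaw,degrees=True)*Ro.from_matrix(M)
    print("rel",R0.inv().apply(np.array(pos)-s["position"]).round(4),np.degrees((R0.inv()*R1).as_rotvec()).round(2))
E
python3 -c "
from h import *
rel([.455,-.002,.20],12)"
```

```text
rel [ 0.4053 -0.4425  0.0223] [-2.9  11.81 26.7 ]
```

Request:
{"method": "step_arm", "body": {
  "plan": [
    {"x": 0.405,"y": -0.4425,"z": 0.022,"wx": -2.9,"wy": 11.8,"wz": 26.7,"jaw": -0.425},
    {"x": 0.405,"y": -0.4425,"z": 0.022,"wx": -2.9,"wy": 11.8,"wz": 26.7,"jaw": -0.425},
    {"x": 0.405,"y": -0.4425,"z": 0.022,"wx": -2.9,"wy": 11.8,"wz": 26.7,"jaw": -0.425},
    {"x": 0.405,"y": -0.4425,"z": 0.022,"wx": -2.9,"wy": 11.8,"wz": 26.7,"jaw": -0.425},
    {"x": 0.405,"y": -0.4425,"z": 0.022,"wx": -2.9,"wy": 11.8,"wz": 26.7,"jaw": -0.425},
    {"x": 0.405,"y": -0.4425,"z": 0.022,"wx": -2.9,"wy": 11.8,"wz": 26.7,"jaw": -0.425},
    {"x": 0.405,"y": -0.4425,"z": 0.022,"wx": -2.9,"wy": 11.8,"wz": 26.7,"jaw": -0.425},
    {"x": 0.405,"y": -0.4425,"z": 0.022,"wx": -2.9,"wy": 11.8,"wz": 26.7,"jaw": -0.425},
    {"x": 0.405,"y": -0.4425,"z": 0.022,"wx": -2.9,"wy": 11.8,"wz": 26.7,"jaw": -0.425},
    {"x": 0.405,"y": -0.4425,"z": 0.022,"wx": -2.9,"wy": 11.8,"wz": 26.7,"jaw": -0.425},
    {"x": 0.405,"y": -0.4425,"z": 0.022,"wx": -2.9,"wy": 11.8,"wz": 26.7,"jaw": -0.425},
    {"x": 0.405,"y": -0.4425,"z": 0.022,"wx": -2.9,"wy": 11.8,"wz": 26.7,"jaw": -0.425},
    {"x": 0.405,"y": -0.4425,"z": 0.022,"wx": -2.9,"wy": 11.8,"wz": 26.7,"jaw": -0.425},
    {"x": 0.405,"y": -0.4425,"z": 0.022,"wx": -2.9,"wy": 11.8,"wz": 26.7,"jaw": -0.425},
    {"x": 0.405,"y": -0.4425,"z": 0.022,"wx": -2.9,"wy": 11.8,"wz": 26.7,"jaw": -0.425},
    {"x": 0.405,"y": -0.4425,"z": 0.022,"wx": -2.9,"wy": 11.8,"wz": 26.7,"jaw": -0.425},
    {"x": 0.405,"y": -0.4425,"z": 0.022,"wx": -2.9,"wy": 11.8,"wz": 26.7,"jaw": -0.425}
  ]
}}

```text
time: 1.8
position: [0.4548, -0.004, 0.2004]
tool_rot: [3.123, -0.004, 0.329]
ft_force: [-0.3, 0.0, -0.6]
grip_width: 0.713
```

```bash
python3 -c "
from h import *
print(ctrl.get_state()['joint_positions'].round(2))
rel([.465,-.002,.036],12);rel([.465,-.002,.07],12)"
```

```text
[ 0.62 -0.27 -0.57  2.08 -0.18  1.08 -1.46]
rel [-0.0243 -0.0022  0.1629] [ 0.11 -0.03 -0.14]
rel [-0.0172 -0.0022  0.1297] [ 0.11 -0.03 -0.14]
```

Request:
{"method": "step_arm", "body": {
  "plan": [
    {"x": -0.005,"y": -0.002,"z": 0.03},
    {"x": -0.01,"y": -0.002,"z": 0.06},
    {"x": -0.015,"y": -0.002,"z": 0.1},
    {"x": -0.018,"y": -0.002,"z": 0.13},
    {"x": -0.024,"y": -0.002,"z": 0.163},
    {"x": -0.024,"y": -0.002,"z": 0.163}
  ]
}}

```text
validation failed for argument at $.pl...
```

```bash
python3 -c "
from h import *
print(ctrl.get_state()['joint_positions'].round(2))
rel([.565,-.002,.036],12)
cv2.imwrite('pics/s1.png',np.vstack([cv2.resize(ctrl.get_image('scene')[150:340,170:410],None,fx=2,fy=2,interpolation=2)]))"
```

```text
[ 0.62 -0.27 -0.57  2.08 -0.18  1.08 -1.46]
rel [ 0.0735 -0.0025  0.1838] [ 0.11 -0.03 -0.14]
```

View pics/s1.png

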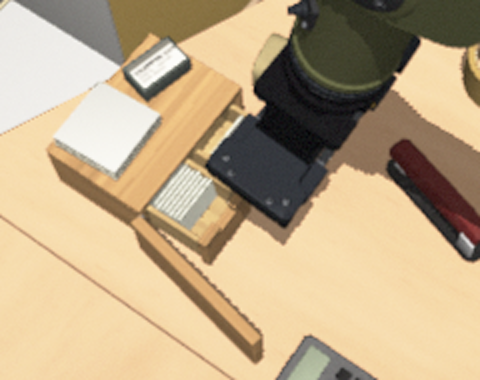

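That move was refused, probably because every row needs all the keys. The picture shows the gripper still high in front of the drawers, with the stapler at (430,200) clear of it.

Request:
{"method": "step_arm", "body": {
  "plan": [
    {"x": -0.005,"y": -0.002,"z": 0.03,"wx": 0,"wy": 0,"wz": 0,"jaw": -0.425},
    {"x": -0.01,"y": -0.002,"z": 0.06,"wx": 0,"wy": 0,"wz": 0,"jaw": -0.425},
    {"x": -0.015,"y": -0.002,"z": 0.1,"wx": 0,"wy": 0,"wz": 0,"jaw": -0.425},
    {"x": -0.018,"y": -0.002,"z": 0.13,"wx": 0,"wy": 0,"wz": 0,"jaw": -0.425},
    {"x": -0.024,"y": -0.002,"z": 0.163,"wx": 0,"wy": 0,"wz": 0,"jaw": -0.425},
    {"x": -0.024,"y": -0.002,"z": 0.163,"wx": 0,"wy": 0,"wz": 0,"jaw": -0.425}
  ]
}}

```text
time: 2.45
position: [0.4615, -0.0009, 0.0319]
tool_rot: [-3.125, 0.001, -0.315]
ft_force: [-1.5, -0.5, 0.4]
grip_width: 0.711
```

```bash
python3 -c "
from h import *
print(ctrl.get_state()['joint_positions'].round(2))
rel([.560,-.002,.036],12)"
```

```text
[ 0.63 -0.   -0.68  2.26  0.01  0.69 -1.64]
rel [0.0974 0.001  0.0157] [-0.04  0.49 -0.05]
```

Request:
{"method": "step_arm", "body": {
  "plan": [
    {"x": 0.015,"y": 0.001,"z": 0,"wx": 0,"wy": 0,"wz": 0,"jaw": -0.425},
    {"x": 0.03,"y": 0.001,"z": 0.002,"wx": 0,"wy": 0,"wz": 0,"jaw": -0.425},
    {"x": 0.04,"y": 0.001,"z": 0.004,"wx": 0,"wy": 0,"wz": 0,"jaw": -0.425},
    {"x": 0.05,"y": 0.001,"z": 0.006,"wx": 0,"wy": 0,"wz": 0,"jaw": -0.425},
    {"x": 0.06,"y": 0.001,"z": 0.008,"wx": 0,"wy": 0,"wz": 0,"jaw": -0.425},
    {"x": 0.07,"y": 0.001,"z": 0.01,"wx": 0,"wy": 0,"wz": 0,"jaw": -0.425},
    {"x": 0.08,"y": 0.001,"z": 0.012,"wx": 0,"wy": 0,"wz": 0,"jaw": -0.425},
    {"x": 0.09,"y": 0.001,"z": 0.014,"wx": 0,"wy": 0,"wz": 0,"jaw": -0.425},
    {"x": 0.095,"y": 0.001,"z": 0.015,"wx": 0,"wy": 0,"wz": 0,"jaw": -0.425},
    {"x": 0.095,"y": 0.001,"z": 0.015,"wx": 0,"wy": 0,"wz": 0,"jaw": -0.425},
    {"x": 0.095,"y": 0.001,"z": 0.015,"wx": 0,"wy": 0,"wz": 0,"jaw": -0.425}
  ]
}}

```text
time: 3.55
position: [0.5621, -0.0012, 0.0413]
tool_rot: [3.123, 0.001, 0.331]
ft_force: [-0.7, -0.3, 0.4]
grip_width: 0.711
```

Request:
{"method": "step_arm", "body": {
  "plan": [
    {"x": 0.002,"y": 0,"z": 0.001,"wx": 0,"wy": 0,"wz": 0,"jaw": -0.425},
    {"x": 0.004,"y": 0,"z": 0.002,"wx": 0,"wy": 0,"wz": 0,"jaw": -0.425},
    {"x": 0.004,"y": 0,"z": 0.002,"wx": 0,"wy": 0,"wz": 0,"jaw": -0.425}
  ]
}}

```text
time: 3.85
position: [0.5658, -0.0016, 0.04]
tool_rot: [3.123, 0.001, 0.329]
ft_force: [-1.6, 0.8, 0.3]
grip_width: 0.714
```

```bash
python3 -c "
from h import *
print(ctrl.get_state()['ft_force'])
a=cv2.resize(ctrl.get_image('scene')[150:300,180:340],None,fx=3.5,fy=3.5,interpolation=2)
cv2.imwrite('pics/s2.png',a)"
```

```text
[-1.60254517  0.75451328  0.32936889]
```

View pics/s2.png

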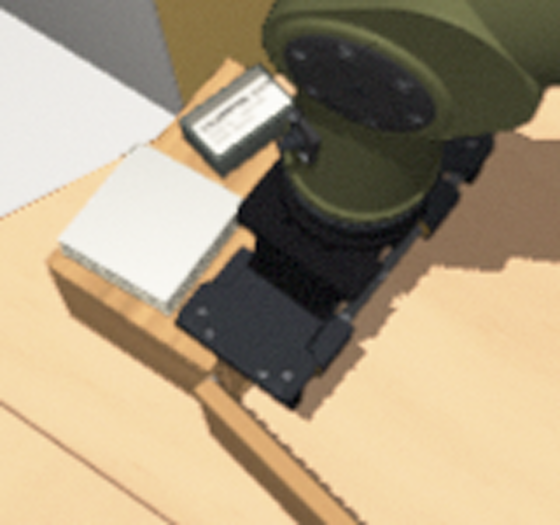

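The gripper is over the front edge and clear of the note block and box, with the drawers nearly in. There's no stop force yet, so I'll keep creeping forward.

Request:
{"method": "step_arm", "body": {
  "plan": [
    {"x": 0.002,"y": 0,"z": 0.0005,"wx": 0,"wy": 0,"wz": 0,"jaw": -0.425},
    {"x": 0.003,"y": 0,"z": 0.0005,"wx": 0,"wy": 0,"wz": 0,"jaw": -0.425},
    {"x": 0.003,"y": 0,"z": 0.0005,"wx": 0,"wy": 0,"wz": 0,"jaw": -0.425}
  ]
}}

```text
time: 4.2
position: [0.5685, -0.0017, 0.04]
tool_rot: [3.123, 0.001, 0.328]
ft_force: [-2.4, 2.0, 1.5]
grip_width: 0.712
```

Request:
{"method": "step_arm", "body": {
  "plan": [
    {"x": 0.002,"y": 0,"z": 0.0005,"wx": 0,"wy": 0,"wz": 0,"jaw": -0.425},
    {"x": 0.003,"y": 0,"z": 0.0005,"wx": 0,"wy": 0,"wz": 0,"jaw": -0.425},
    {"x": 0.003,"y": 0,"z": 0.0005,"wx": 0,"wy": 0,"wz": 0,"jaw": -0.425}
  ]
}}

```text
time: 4.5
position: [0.5689, -0.0017, 0.0395]
tool_rot: [3.123, 0.001, 0.319]
ft_force: [-12.1, 0.3, 9.4]
grip_width: 0.713
```

Firm stop at about 12 N. I'll back off, lift, and look at the drawer faces.

Request:
{"method": "step_arm", "body": {
  "plan": [
    {"x": -0.03,"y": 0,"z": -0.006,"wx": 0,"wy": 0,"wz": 0,"jaw": -0.425},
    {"x": -0.07,"y": 0,"z": -0.015,"wx": 0,"wy": 0,"wz": 0,"jaw": -0.425},
    {"x": -0.07,"y": 0,"z": -0.065,"wx": 0,"wy": 0,"wz": 0,"jaw": -0.425},
    {"x": -0.06,"y": 0.02,"z": -0.11,"wx": 0,"wy": 0,"wz": 0,"jaw": -0.425},
    {"x": -0.06,"y": 0.06,"z": -0.15,"wx": 0,"wy": 0,"wz": 0,"jaw": -0.425},
    {"x": -0.06,"y": 0.1,"z": -0.17,"wx": 0,"wy": 0,"wz": 0,"jaw": -0.425},
    {"x": -0.06,"y": 0.15,"z": -0.17,"wx": 0,"wy": 0,"wz": 0,"jaw": -0.425},
    {"x": -0.06,"y": 0.2,"z": -0.17,"wx": 0,"wy": 0,"wz": 0,"jaw": -0.425},
    {"x": -0.06,"y": 0.2,"z": -0.17,"wx": 0,"wy": 0,"wz": 0,"jaw": -0.425}
  ]
}}

```text
time: 5.4
position: [0.477, -0.2103, 0.1952]
tool_rot: [3.118, -0.017, 0.332]
ft_force: [-0.2, 0.8, -0.5]
grip_width: 0.714
```

```bash
python3 -c "
from h import *
print(ctrl.get_state()['joint_positions'].round(2))
a=cv2.resize(ctrl.get_image('scene')[170:340,180:330],None,fx=3.5,fy=3.5,interpolation=2)
b=cv2.resize(ctrl.get_image('top')[125:290,225:325],None,fx=3.5,fy=3.5,interpolation=2)
h=min(len(a),len(b));c=np.hstack([a[:h,:450],b[:h]]);cv2.imwrite('pics/s3.png',c);print(c.shape)"
```

```text
[ 0.85 -0.07 -0.41  1.96 -0.13  1.06 -1.09]
(578, 800, 3)
```

View pics/s3.png

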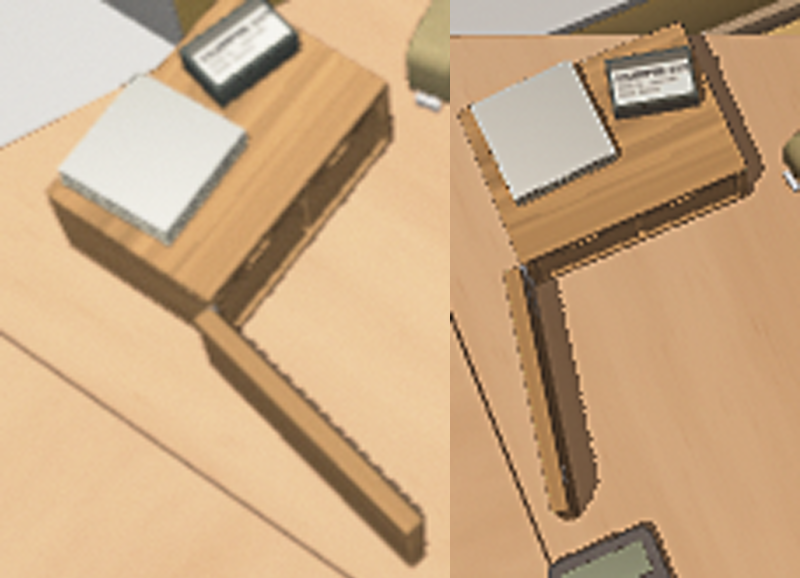

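The scene crop (left) shows both drawer fronts recessed evenly, with notches at (258,250) and (340,150). The top crop agrees and the bystanders haven't moved. To make sure neither drawer is a millimetre short, I'll press again, leading slightly with each finger in turn.

Request:
{"method": "step_arm", "body": {
  "plan": [
    {"x": 0,"y": -0.05,"z": 0,"wx": 0,"wy": 0,"wz": 0,"jaw": -0.425},
    {"x": 0,"y": -0.1,"z": 0,"wx": 0,"wy": 0,"wz": 0,"jaw": -0.425},
    {"x": 0,"y": -0.15,"z": 0,"wx": 0,"wy": 0,"wz": 0,"jaw": -0.425},
    {"x": 0,"y": -0.2,"z": 0,"wx": 0,"wy": 0,"wz": 0,"jaw": -0.425},
    {"x": -0.01,"y": -0.2,"z": 0.05,"wx": 0,"wy": 0,"wz": 0,"jaw": -0.425},
    {"x": -0.01,"y": -0.2,"z": 0.1,"wx": 0,"wy": 0,"wz": 0,"jaw": -0.425},
    {"x": -0.01,"y": -0.2,"z": 0.15,"wx": 0,"wy": 0,"wz": 0,"jaw": -0.425},
    {"x": -0.01,"y": -0.2,"z": 0.155,"wx": 0,"wy": 0,"wz": 0,"jaw": -0.425},
    {"x": 0.03,"y": -0.2,"z": 0.163,"wx": 0,"wy": 0,"wz": 0,"jaw": -0.425},
    {"x": 0.05,"y": -0.2,"z": 0.167,"wx": 0,"wy": 0,"wz": 0,"jaw": -0.425},
    {"x": 0.057,"y": -0.2,"z": 0.169,"wx": 0,"wy": 0,"wz": 0,"jaw": -0.425},
    {"x": 0.057,"y": -0.2,"z": 0.169,"wx": 0,"wy": 0,"wz": 3,"jaw": -0.425},
    {"x": 0.058,"y": -0.2,"z": 0.169,"wx": 0,"wy": 0,"wz": 3,"jaw": -0.425},
    {"x": 0.058,"y": -0.2,"z": 0.169,"wx": 0,"wy": 0,"wz": 3,"jaw": -0.425}
  ]
}}

```text
time: 6.9
position: [0.5671, -0.0003, 0.0418]
tool_rot: [-3.121, 0.077, -0.323]
ft_force: [-7.8, 1.7, 4.1]
grip_width: 0.712
```

```bash
python3 -c "
from h import *
s=ctrl.get_state();print(s['torque'])"
```

```text
[0.42086718 1.69396759 0.30918021]
```

Request:
{"method": "step_arm", "body": {
  "plan": [
    {"x": 0,"y": 0,"z": 0,"wx": 0,"wy": 0,"wz": -6,"jaw": -0.425},
    {"x": 0,"y": 0,"z": 0,"wx": 0,"wy": 0,"wz": -6,"jaw": -0.425},
    {"x": 0,"y": 0,"z": 0,"wx": 0,"wy": 0,"wz": -6,"jaw": -0.425}
  ]
}}

```text
time: 7.2
position: [0.5671, -0.0013, 0.0417]
tool_rot: [3.115, 0.083, 0.322]
ft_force: [-4.9, 0.8, 0.9]
grip_width: 0.713
```

```bash
python3 -c "
from h import *
s=ctrl.get_state();print(s['torque'])"
```

```text
[ 0.12134778  1.4509605  -0.20176566]
```

Both drawers are firm: 7.8 N and 4.9 N at the stop, with yaw moments of opposite sign. So both are fully home. Next I'll retreat, close the jaws and go to the outside of the door.

Request:
{"method": "step_arm", "body": {
  "plan": [
    {"x": -0.03,"y": 0,"z": -0.006,"wx": 0,"wy": 0,"wz": 3,"jaw": -0.425},
    {"x": -0.07,"y": 0,"z": -0.015,"wx": 0,"wy": 0,"wz": 3,"jaw": -0.425},
    {"x": -0.07,"y": 0,"z": -0.065,"wx": 0,"wy": 0,"wz": 3,"jaw": 1},
    {"x": -0.06,"y": 0,"z": -0.11,"wx": 0,"wy": 0,"wz": 3,"jaw": 1},
    {"x": -0.06,"y": 0,"z": -0.16,"wx": 0,"wy": 0,"wz": 3,"jaw": 1},
    {"x": -0.06,"y": 0,"z": -0.16,"wx": 0,"wy": 0,"wz": 3,"jaw": 1}
  ]
}}

```text
time: 7.8
position: [0.4817, -0.0038, 0.1942]
tool_rot: [3.114, 0.004, 0.353]
ft_force: [0.4, -0.1, -0.2]
grip_width: 0.435
```

```bash
python3 -c "
from h import *
print(ctrl.get_state()['joint_positions'].round(2))
rel([.455,.185,.19],0)"
```

```text
[ 0.78 -0.23 -0.73  2.05 -0.18  1.04 -1.45]
rel [-0.0263 -0.1889 -0.0033] [  0.44 -12.92   0.15]
```

Request:
{"method": "step_arm", "body": {
  "plan": [
    {"x": -0.005,"y": -0.04,"z": -0.002,"wx": 0.4,"wy": -5,"wz": 0,"jaw": 1},
    {"x": -0.015,"y": -0.08,"z": -0.003,"wx": 0.4,"wy": -10,"wz": 0,"jaw": 1},
    {"x": -0.02,"y": -0.12,"z": -0.003,"wx": 0.4,"wy": -12.5,"wz": 0,"jaw": 1},
    {"x": -0.026,"y": -0.16,"z": -0.003,"wx": 0.4,"wy": -12.5,"wz": 0,"jaw": 1},
    {"x": -0.026,"y": -0.189,"z": -0.003,"wx": 0.4,"wy": -12.5,"wz": 0,"jaw": 1},
    {"x": -0.026,"y": -0.189,"z": -0.003,"wx": 0.4,"wy": -12.5,"wz": 0,"jaw": 1},
    {"x": -0.026,"y": -0.189,"z": -0.003,"wx": 0.4,"wy": -12.5,"wz": 0,"jaw": 1}
  ]
}}

```text
time: 8.5
position: [0.4512, 0.1852, 0.1829]
tool_rot: [-3.137, -0.006, 0.011]
ft_force: [-0.4, -0.3, 0.3]
grip_width: 0.006
```

```bash
python3 -c "
from h import *
print(ctrl.get_state()['joint_positions'].round(2))
rel([.455,.185,.045],0)"
```

```text
[ 0.6   0.07 -1.06  1.86  0.06  1.25 -2.04]
rel [0.0047 0.0008 0.1379] [-0.25  0.39  0.23]
```

Request:
{"method": "step_arm", "body": {
  "plan": [
    {"x": 0.002,"y": 0,"z": 0.04,"wx": 0,"wy": 0,"wz": 0,"jaw": 1},
    {"x": 0.004,"y": 0,"z": 0.08,"wx": 0,"wy": 0,"wz": 0,"jaw": 1},
    {"x": 0.005,"y": 0,"z": 0.12,"wx": 0,"wy": 0,"wz": 0,"jaw": 1},
    {"x": 0.005,"y": 0,"z": 0.138,"wx": 0,"wy": 0,"wz": 0,"jaw": 1},
    {"x": 0.005,"y": 0,"z": 0.138,"wx": 0,"wy": 0,"wz": 0,"jaw": 1}
  ]
}}

```text
time: 9.0
position: [0.4536, 0.1824, 0.0419]
tool_rot: [-3.138, 0.002, 0.021]
ft_force: [-1.0, 0.1, 0.3]
grip_width: 0.01
```

```bash
python3 -c "
from h import *
s=ctrl.get_state();p=s['position'];print(p,s['joint_positions'].round(2),s['tool_rot'])
for th in np.linspace(1.78,0,21):
    e=np.array([-np.sin(th),-np.cos(th)]);n=np.array([-np.cos(th),np.sin(th)])
    q=np.array([.575,.083])+.115*e+(.013+.0095*abs(np.cos(th))+.015*np.sin(th))*n
    print(round(th,2),q.round(3),'row x,y',Ro.from_rotvec(s['tool_rot']).inv().apply([q[0]-p[0],q[1]-p[1],0])[:2].round(3))"
```

```text
[0.45360613 0.1824144  0.04189488] [ 0.47  0.31 -0.99  2.    0.3   1.   -2.24] [-3.13840849e+00  1.74489691e-03  2.07170045e-02]
1.78 [0.469 0.136] row x,y [0.015 0.047]
1.69 [0.464 0.126] row x,y [0.011 0.057]
1.6 [0.461 0.115] row x,y [0.007 0.068]
1.51 [0.459 0.105] row x,y [0.005 0.078]
1.42 [0.457 0.095] row x,y [0.003 0.087]
1.34 [0.456 0.085] row x,y [0.003 0.097]
1.25 [0.456 0.075] row x,y [0.003 0.107]
1.16 [0.457 0.065] row x,y [0.004 0.118]
1.07 [0.459 0.055] row x,y [0.006 0.128]
0.98 [0.462 0.044] row x,y [0.009 0.138]
0.89 [0.466 0.034] row x,y [0.013 0.148]
0.8 [0.471 0.025] row x,y [0.018 0.158]
0.71 [0.477 0.016] row x,y [0.024 0.167]
0.62 [0.484 0.007] row x,y [0.031 0.176]
0.53 [ 0.492 -0.001] row x,y [0.038 0.184]
0.45 [ 0.5   -0.009] row x,y [0.047 0.191]
0.36 [ 0.509 -0.015] row x,y [0.056 0.198]
0.27 [ 0.519 -0.021] row x,y [0.066 0.203]
0.18 [ 0.53  -0.026] row x,y [0.077 0.208]
0.09 [ 0.541 -0.029] row x,y [0.088 0.212]
0.0 [ 0.552 -0.032] row x,y [0.099 0.214]
```

Request:
{"method": "step_arm", "body": {
  "plan": [
    {"x": 0.015,"y": 0.025,"z": 0,"wx": 0,"wy": 0,"wz": 0,"jaw": 1},
    {"x": 0.015,"y": 0.047,"z": 0,"wx": 0,"wy": 0,"wz": 0,"jaw": 1},
    {"x": 0.011,"y": 0.057,"z": 0,"wx": 0,"wy": 0,"wz": 0,"jaw": 1},
    {"x": 0.007,"y": 0.068,"z": 0,"wx": 0,"wy": 0,"wz": 0,"jaw": 1},
    {"x": 0.005,"y": 0.078,"z": 0,"wx": 0,"wy": 0,"wz": 0,"jaw": 1},
    {"x": 0.003,"y": 0.087,"z": 0,"wx": 0,"wy": 0,"wz": 0,"jaw": 1},
    {"x": 0.003,"y": 0.097,"z": 0,"wx": 0,"wy": 0,"wz": 0,"jaw": 1},
    {"x": 0.003,"y": 0.107,"z": 0,"wx": 0,"wy": 0,"wz": 0,"jaw": 1},
    {"x": 0.004,"y": 0.118,"z": 0,"wx": 0,"wy": 0,"wz": 0,"jaw": 1},
    {"x": 0.006,"y": 0.128,"z": 0,"wx": 0,"wy": 0,"wz": 0,"jaw": 1},
    {"x": 0.009,"y": 0.138,"z": 0,"wx": 0,"wy": 0,"wz": 0,"jaw": 1},
    {"x": 0.013,"y": 0.148,"z": 0,"wx": 0,"wy": 0,"wz": 0,"jaw": 1},
    {"x": 0.013,"y": 0.148,"z": 0,"wx": 0,"wy": 0,"wz": 0,"jaw": 1}
  ]
}}

```text
time: 10.3
position: [0.4693, 0.035, 0.043]
tool_rot: [-3.137, 0.003, 0.013]
ft_force: [1.3, -0.9, -0.4]
grip_width: 0.005
```

```bash
python3 -c "
from h import *
s=ctrl.get_state();p=s['position'];print(p,s['joint_positions'].round(2),s['torque'])
rel([.552,-.032,.042],0)
a=cv2.resize(ctrl.get_image('scene')[150:340,170:410],None,fx=2.5,fy=2.5,interpolation=2)
cv2.imwrite('pics/s4.png',a)"
```

```text
[0.46930536 0.03496145 0.04303019] [ 0.76  0.24 -0.96  2.05  0.23  0.98 -1.88] [0.02132493 0.02026098 0.01503686]
rel [0.0828 0.0668 0.    ] [-0.29  0.48 -0.12]
```

View pics/s4.png

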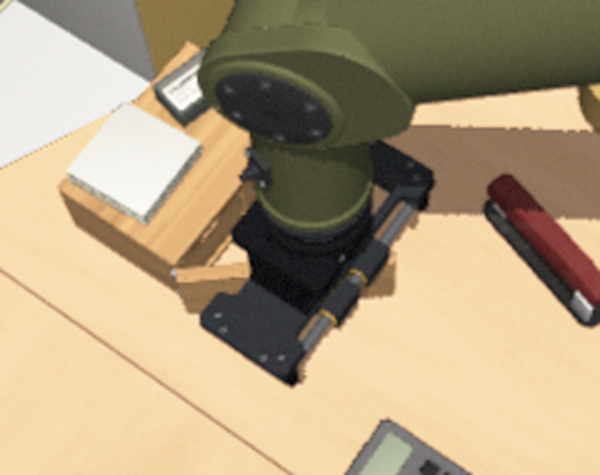

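The door is turning with the fingers. Its hinge is at (180,275), its free edge at (390,280), and it stands about halfway. I'll continue the arc with rows taken relative to this pose.

Request:
{"method": "step_arm", "body": {
  "plan": [
    {"x": 0.002,"y": 0.01,"z": 0,"wx": 0,"wy": 0,"wz": 0,"jaw": 1},
    {"x": 0.008,"y": 0.019,"z": 0,"wx": 0,"wy": 0,"wz": 0,"jaw": 1},
    {"x": 0.015,"y": 0.028,"z": 0,"wx": 0,"wy": 0,"wz": 0,"jaw": 1},
    {"x": 0.023,"y": 0.036,"z": 0,"wx": 0,"wy": 0,"wz": 0,"jaw": 1},
    {"x": 0.031,"y": 0.044,"z": 0,"wx": 0,"wy": 0,"wz": 0,"jaw": 1},
    {"x": 0.04,"y": 0.05,"z": 0,"wx": 0,"wy": 0,"wz": 0,"jaw": 1},
    {"x": 0.05,"y": 0.056,"z": 0,"wx": 0,"wy": 0,"wz": 0,"jaw": 1},
    {"x": 0.055,"y": 0.058,"z": 0,"wx": 0,"wy": 0,"wz": 0,"jaw": 1},
    {"x": 0.061,"y": 0.061,"z": 0,"wx": 0,"wy": 0,"wz": 0,"jaw": 1},
    {"x": 0.066,"y": 0.063,"z": 0,"wx": 0,"wy": 0,"wz": 0,"jaw": 1},
    {"x": 0.071,"y": 0.064,"z": 0,"wx": 0,"wy": 0,"wz": 0,"jaw": 1},
    {"x": 0.075,"y": 0.066,"z": 0,"wx": 0,"wy": 0,"wz": 0,"jaw": 1},
    {"x": 0.078,"y": 0.066,"z": 0,"wx": 0,"wy": 0,"wz": 0,"jaw": 1},
    {"x": 0.081,"y": 0.066,"z": 0,"wx": 0,"wy": 0,"wz": 0,"jaw": 1},
    {"x": 0.081,"y": 0.066,"z": 0,"wx": 0,"wy": 0,"wz": 0,"jaw": 1}
  ]
}}

```text
time: 11.85
position: [0.5503, -0.029, 0.0423]
tool_rot: [-3.136, -0.001, 0.012]
ft_force: [-0.6, 0.4, 0.0]
grip_width: 0.006
```

Request:
{"method": "step_arm", "body": {
  "plan": [
    {"x": 0.002,"y": 0,"z": 0,"wx": 0,"wy": 0,"wz": 0,"jaw": 1},
    {"x": 0.004,"y": 0,"z": 0,"wx": 0,"wy": 0,"wz": 0,"jaw": 1},
    {"x": 0.005,"y": 0,"z": 0,"wx": 0,"wy": 0,"wz": 0,"jaw": 1},
    {"x": 0.005,"y": 0,"z": 0,"wx": 0,"wy": 0,"wz": 0,"jaw": 1}
  ]
}}

```text
time: 12.25
position: [0.5517, -0.029, 0.0418]
tool_rot: [-3.137, -0.001, 0.024]
ft_force: [-8.7, 0.1, 6.8]
grip_width: 0.006
```

The door stopped firmly at x=0.552, as predicted for shut. I'll back away and check.

Request:
{"method": "step_arm", "body": {
  "plan": [
    {"x": -0.01,"y": 0,"z": 0,"wx": 0,"wy": 0,"wz": 0,"jaw": 1},
    {"x": -0.04,"y": 0,"z": 0,"wx": 0,"wy": 0,"wz": 0,"jaw": 1},
    {"x": -0.08,"y": 0,"z": -0.01,"wx": 0,"wy": 0,"wz": 0,"jaw": 1},
    {"x": -0.09,"y": 0,"z": -0.06,"wx": 0,"wy": 0,"wz": 0,"jaw": 1},
    {"x": -0.09,"y": 0,"z": -0.1,"wx": 0,"wy": 0,"wz": 0,"jaw": 1},
    {"x": -0.09,"y": 0.03,"z": -0.14,"wx": 0,"wy": 0,"wz": 0,"jaw": 1},
    {"x": -0.08,"y": 0.08,"z": -0.15,"wx": 0,"wy": 0,"wz": 0,"jaw": 1},
    {"x": -0.08,"y": 0.13,"z": -0.15,"wx": 0,"wy": 0,"wz": 0,"jaw": 1},
    {"x": -0.08,"y": 0.18,"z": -0.15,"wx": 0,"wy": 0,"wz": 0,"jaw": 1},
    {"x": -0.08,"y": 0.22,"z": -0.15,"wx": 0,"wy": 0,"wz": 0,"jaw": 1},
    {"x": -0.08,"y": 0.22,"z": -0.15,"wx": 0,"wy": 0,"wz": 0,"jaw": 1},
    {"x": -0.08,"y": 0.22,"z": -0.15,"wx": 0,"wy": 0,"wz": 0,"jaw": 1}
  ]
}}

```text
time: 13.45
position: [0.476, -0.2505, 0.1914]
tool_rot: [-3.135, 0.002, 0.012]
ft_force: [0.0, 1.3, 0.1]
grip_width: 0.005
```

```bash
python3 -c "
from h import *
a=cv2.resize(ctrl.get_image('scene')[150:300,180:330],None,fx=3.5,fy=3.5,interpolation=2)
b=cv2.resize(ctrl.get_image('top')[120:230,220:360],None,fx=3.5,fy=3.5,interpolation=2)
c=np.hstack([a[:385,:310],b]);cv2.imwrite('pics/s5.png',c)"
```

```text
(no output)
```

View pics/s5.png

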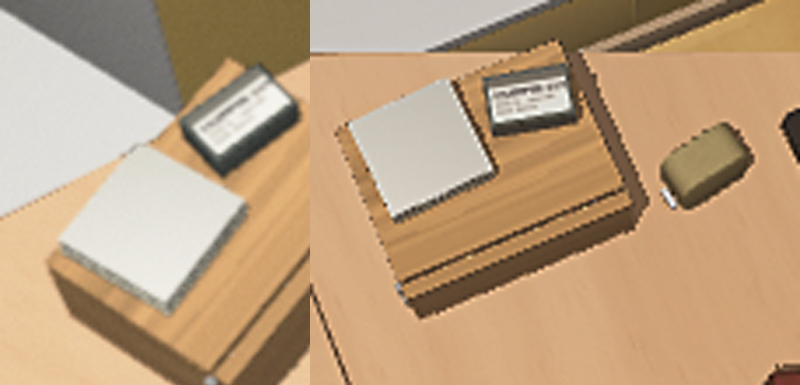

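The top crop shows the door flush along the front, with an even, thin seam from (403,288) to (625,190). The note block, box and tape measure haven't moved.

```bash
python3 -c "
from h import *
print(ctrl.close_job())"
```

```text
the job is handed in; nothing more can be done
None
```

The cabinet is closed up and the job is handed in, after about 13.5 s of robot time. I pushed both drawers home together, one fingertip on each, and only then swung the door shut with the closed fingertips.

- **Drawers:** They stopped firmly at about 12 N. I then pressed again, leading with each finger in turn, and both sides were solid (7.8 N and 4.9 N, with twisting moments in opposite directions). The picture showed both fronts recessed evenly.
- **Door:** It stopped at 8.7 N with the tool at x = 0.552 m, which is where I had worked out the shut position to be. The last picture shows it parallel to the cabinet front with a thin, even seam.
- **Bystanders:** The note block, box and tape measure looked unmoved in the last picture. The tape roll was out of that crop, so I did not check it at the end, but nothing was moved near it.
- **What went wrong:** One move call was refused, probably because its rows lacked some keys, and I sent it again with all of them. The drawer stop also came about 3 mm deeper than my picture measurement, which I put down to picking and calibration error.

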